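# Press the canister's inner plate home with the tamper

### The arm

A 7-joint arm with a two-finger parallel gripper is mounted at the origin on the work surface. World frame = base frame: x ahead of the robot, y to its left, z up, the work surface at z = 0. Lengths are in m, angles in rad, forces in N, time in s.
With the tool pointing down it reaches from about 0.4 to 0.85 m from the base axis. Payload 6.9 kg.
Tool frame: the origin (TCP) lies midway between the tips of the shut fingers; the grasp point (between the pads) lies behind it (ctrl.pinch_z is the z of the grasp point in the tool frame, in m); z points along the fingers, y is the line along which they close (so a half turn about z gives the same grasp; the last joint's range is limited). The gripper opens to 85 mm and grips with 20 to 120 N. Pads are 22 mm wide; open, the fingers measure 114 mm over their backs; the gripper's body (76 mm by 85 mm) begins 54 mm behind the grasp point. The pads swing forward as they close: fully open they stand 13 mm farther back than shut.
Start: joints at [-1.181, 0.507, -0.238, 1.5, 0.126, 1.149, -0.155], TCP at [0.176, 0.6, 0.231] pointing down, gripper open.
Joint ranges: [-3.08, 3.08], [-0.24, 2.05], [-1.43, 1.35], [0, 2.5], [-1.52, 4.66], [0.17, 1.96], [-2.89, 2.89]. Speed limits (rad/s): [2.39, 2.39, 3.14, 3.14, 3.14, 3.14, 3.14].

### API

Orientations are given as a unit quaternion [w, x, y, z].
In Python, from station import ctrl, get_state, vision, ticket, models gives the robot as it stands. Calls block until the motion is done:
- ctrl.movep(position, orientation): joint-space move of the TCP to a pose.
- ctrl.movel(position, frame=None, max_speed=0.15): straight line of the TCP; frame=None keeps the orientation; max_speed is the mean speed in m/s.
- ctrl.set_joints(angles): joint-space move.
- ctrl.ungrasp() and ctrl.close_gripper(force=None): open the fingers fully, or close them until they stop; force is the grip in N (None keeps the last).
- ctrl.pause(seconds).
- ctrl.ik(position, orientation): joint angles nearest the present ones, or None.
- get_state(): the state.
- vision.grab_frame(name): name is "side" or "top"; returns (picture, depth): 384x512x3 uint8, blue, green, red; 384x512 float32, m along the optical axis (not along the pixel's ray), 0 where there is no reading.
- vision.camera_info(name): a dict with "mtx" (3x3 intrinsics, pixels), "R" (3x3) and "t" (3): a world point X has camera coordinates R X + t. Camera axes: x right, y down, z forward; pixel columns grow to the right and rows downward; lengths in m; the calibration is good to about 2 mm. A picture is of the moment at which its call begins. camera_info takes no time and is no camera call.
A pose or a line that the arm cannot do raises ctrl.Unreachable and nothing moves.
- ticket.close_job(): hands the job in; it is judged then, once.
Trained networks look in the newest picture that a camera, given by its name, has taken for a name from the list of things; names that differ only in an ending like _2 or _b are one class to them, and where a whole thing is asked for, a point or a joint stands for the part that bears it (a point fixed in the world has none). Each returns a list of dicts, best first, with "p" (0 to 1); they miss things now and then, are a little off and sometimes report something else, mostly with a low value. They report only what shows in the picture. A call takes as long as a camera call. They do not tell look-alikes from the thing itself.
- models.recognise(camera, target): "point" ([column, row] in pixels, amid what is visible of it).
- models.masks_of(camera, target): "mask" (384x512 bool, what is visible of it) and "point" ([column, row] in pixels, amid what is visible of it).
The state is a dict: "time": time; "qpos": joint angles; "qd": joint speeds; "tau": joint torques, N m; "tcp_pos": TCP position; "eef_rot": TCP orientation; "contact_force": force on the tool from outside, world axes, zero at the start; "wrist_torque": the same for the moment, N m; "width": finger opening in m; "gripper_force": force on a finger pad.
Only numpy, scipy, OpenCV 4.12 (cv2) and the standard library are available. Lean on these libraries where they do the work, as an engineer would, in place of code of your own. Each camera call takes 0.05 s, during which the arm holds its last target. There are 200 camera calls.

### The job

Take the wooden-handled tamper from its red saucer and press the canister's sprung inner plate squarely down until it is fully home, lying level and hard on the pack hidden beneath it; keep leaning on it with about 20 N for a second, without ramming it. Then gently stand the tamper upright again in the middle of the same red saucer and let go, leaving the plate pressed down and the sugar bowl and the glass on the other saucer where they are.

Things in the scene. Friction and masses are not known exactly. Their poses are not given: they have to be found in the camera images.
- tamper: hand tamper, 150 mm tall, 0.3 to 0.6 kg, starts standing upright on a red saucer. Origin at the centre of its flat underside, z up along the handle. Steel base disc 60 mm across, 14 mm thick; steel neck 16 mm across up to 80 mm; dark wooden block handle from 80 to 150 mm above the underside, 24 mm thick along its y, 36 mm wide along its x
- tamper_grip (a point): centre of the tamper's wooden handle, 115 mm above its underside: grip here across the handle's 24 mm (tamper y), with 60 N or more so that it does not slip; axes as the tamper's
- tamper_saucer: loose red ceramic saucer, 120 mm across, 13 mm high, 160 g, on which the tamper starts and to which it returns. Origin at the centre of its underside; its flat floor lies 6 mm above the origin and is about 80 mm across; the rim slopes up around it. The other saucer looks the same but carries a glass
- canister: round open stainless steel canister, 110 mm tall, 90 mm outside, wall 3 mm (84 mm inside), standing fast on the counter with a rubber foot. Origin at the centre of its underside. It and the tamper's saucer stand one on the robot's left and one on its right, either way round
- press_plate: round flat aluminium press plate with a rubber edge, 79 mm across, 6 mm thick, inside the canister. Origin at the centre of its underside, z its upward normal. Starts askew by up to about 8 degrees and turns easily to lie flat under a flat tool or on the pack. Sprung upward, but its rubber edge holds it wherever it is left
- plate_top (a point): centre of the press plate's top face, 94 mm above the canister's underside when plate_slide is 0. Pushing it down takes about 6 N at first and never more than 11 N until the plate meets a hard flat pack of tea, out of sight; only there does resistance rise steeply
- plate_slide (a joint): how far the press plate's centre has been pushed down into the canister, m, 0 at the top; starts between 0 and 0.008; the hidden pack, whose height differs each time, stops it somewhere between 0.025 and 0.050
- tea_saucer: loose red saucer like the other, carrying a tea glass, between the canister and the tamper's saucer; origin at the centre of its underside; a bystander
- tea_glass3: tulip-shaped clear tea glass, 85 mm tall, 61 mm across; origin at the centre of its foot; a bystander, to be left alone; on the other red saucer
- sugar_bowl: closed white porcelain sugar bowl, 108 mm across, 109 mm tall, at the far left; origin at the centre of its underside; a bystander
- teapot: aluminium double teapot, fixed, 180 mm across, 260 mm tall, at the far right; spout towards the robot, handle away from it, spanning about 280 mm; origin at the centre of its underside
Not all that is in view belongs to the job. Leave any green look-alike of the tamper alone.

How it is judged:
By the outcome, as a careful person would: the job done as asked, in the order asked, and still so for the second after the job is handed in, with the robot touching nothing.
It also fails if it takes over 58 s, if anything falls off the work surface, if the arm or the gripper's body presses on something with over 40 N, if the wrist force passes 120 N, or if a joint passes its speed limit or range.

## Working session

There is one attempt and no reset: what is moved stays moved. The work goes in short steps, each a Python script; the robot and the scene stay as the last script left them, time stands still between calls to the robot, and variables do not carry over. Pictures are saved under pics/ and viewed, at most 10 in all, crops included, and the job is handed in when it is done.

```bash
ls; mkdir -p pics
cat > h.py <<'E'
import numpy as np, cv2
from station import ctrl, get_state, vision, ticket, models
def pts(cam, depth, mask=None):
    i=vision.camera_info(cam); K=np.array(i["mtx"]);R=np.array(i["R"]);t=np.array(i["t"])
    m=depth>0
    if mask is not None: m&=mask
    v,u=np.nonzero(m); z=depth[v,u]
    c=np.stack([(u-K[0,2])/K[0,0]*z,(v-K[1,2])/K[1,1]*z,z])
    return ((c-t.reshape(3,1)).T@R), u, v
E
python3 - <<'E'
from h import *
for c in("top","side"):
    p,d=vision.grab_frame(c); cv2.imwrite(f"pics/{c}0.png",p); np.save(f"{c}0.npy",d)
    i=vision.camera_info(c); print(c,-np.array(i["R"]).T@np.array(i["t"]), np.array(i["R"])[2])
    for n in("tamper","tamper_saucer","canister","press_plate","tea_glass3","sugar_bowl"):
        for r in models.masks_of(c,n)[:3]:
            P,u,v=pts(c,d,r["mask"])
            print(c,n,round(r["p"],2),np.round(r["point"]),r["mask"].sum(),np.round(np.median(P,0),3) if len(P) else None, np.round(P.min(0),3) if len(P) else None,np.round(P.max(0),3) if len(P) else None)
s=get_state();print(s,ctrl.pinch_z)
E
```

```text
pics
top [ 0.40134942 -0.02301266  1.18107003] [ 0.09561627 -0.01384053 -0.99532204]
top tamper 0.76 [321. 172.] 409 [ 0.561 -0.24   0.022] [ 0.535 -0.295  0.003] [ 0.61  -0.217  0.161]
top tamper 0.67 [322. 213.] 340 [ 0.442 -0.24   0.018] [ 0.417 -0.264  0.002] [ 0.468 -0.218  0.154]
top tamper 0.4 [149. 181.] 1154 [0.529 0.248 0.088] [ 0.484  0.202 -0.003] [0.595 0.332 0.115]
top tamper_saucer 0.6 [309. 177.] 905 [ 0.562 -0.241  0.009] [ 0.508 -0.311 -0.004] [ 0.627 -0.188  0.159]
top canister 0.59 [150. 183.] 1176 [0.529 0.247 0.088] [ 0.484  0.204 -0.003] [0.595 0.328 0.115]
top press_plate 0.75 [151. 182.] 588 [0.531 0.252 0.088] [0.487 0.214 0.081] [0.572 0.289 0.114]
top press_plate 0.66 [427. 180.] 4558 [ 0.532 -0.492  0.181] [ 0.406 -0.7   -0.006] [ 0.698 -0.434  0.262]
top tea_glass3 0.91 [228. 180.] 381 [0.539 0.017 0.04 ] [ 0.506 -0.013  0.003] [0.574 0.05  0.097]
top sugar_bowl 0.95 [ 94. 189.] 1142 [0.505 0.41  0.08 ] [ 0.455  0.37  -0.002] [0.566 0.504 0.112]
side [ 0.3252912  -1.01196502  0.95397762] [ 0.13853532  0.75893213 -0.63626252]
side tamper 0.92 [249. 256.] 
[... 588 characters left out ...]
0.7, 'qpos': array([-1.18049631,  0.50743346, -0.23758412,  1.50022689,  0.12572129,
        1.14886911, -0.1547992 ]), 'qd': array([ 0.00088158,  0.0001023 ,  0.0005785 , -0.0007702 , -0.00089459,
        0.00142525,  0.00032695]), 'tau': array([ 6.60449168e-04, -6.20190954e+01, -2.18344398e+00, -2.49915683e+01,
        1.40970689e-02,  2.26485288e-03, -1.07026597e-05]), 'tcp_pos': array([0.17563829, 0.59980119, 0.23130648]), 'eef_rot': array([1.40028462e-05, 1.41931619e-01, 9.89876464e-01, 1.96689959e-05]), 'contact_force': array([0.18319122, 0.41983055, 0.57356132]), 'wrist_torque': array([-0.00213142,  0.00983903, -0.01541372]), 'gripper_force': 0.0, 'width': 0.08549041289223976} -0.0187
```

View picture.

Run:
```python
from h import *
for c in("top","side"):
    p=cv2.imread(f"pics/{c}0.png"); d=np.load(f"{c}0.npy"); P,u,v=pts(c,d)
    def sel(x,y,r,z0,z1): return P[(np.hypot(P[:,0]-x,P[:,1]-y)<r)&(P[:,2]>z0)&(P[:,2]<z1)]
    def fit(Q):
        A=np.c_[2*Q[:,:2],np.ones(len(Q))]; s=np.linalg.lstsq(A,(Q[:,:2]**2).sum(1),rcond=None)[0]; return s[:2],np.sqrt(s[2]+s[:2]@s[:2]),len(Q)
    print(c,"can rim",fit(sel(.529,.245,.06,.104,.122)), "mean z",sel(.529,.245,.06,.104,.122)[:,2].mean())
    H=sel(.562,-.24,.04,.143,.17); print("handle top",len(H),H.mean(0),H.min(0),H.max(0),cv2.minAreaRect(H[:,:2].astype(np.float32)*1000))
    W=sel(.562,-.24,.04,.085,.17); print("handle",len(W),cv2.minAreaRect(W[:,:2].astype(np.float32)*1000))
    S=sel(.562,-.24,.075,.009,.018);S=S[np.hypot(S[:,0]-.563,S[:,1]+.24)>.048]; print("saucer",fit(S))
    Q=sel(.529,.247,.033,.06,.1)
    if len(Q)>10:
        a=np.linalg.lstsq(np.c_[Q[:,:2]-[.529,.247],np.ones(len(Q))],Q[:,2],rcond=None)[0]; print("plate",a,len(Q))
t=cv2.imread("pics/top0.png"); s=cv2.imread("pics/side0.png")
a=cv2.resize(t[140:250,270:370],None,fx=4,fy=4,interpolation=cv2.INTER_CUBIC)
b=cv2.resize(s[210:310,220:320],(400,400),interpolation=cv2.INTER_CUBIC)
cv2.imwrite("pics/crop.png",np.hstack([a,cv2.copyMakeBorder(b,0,40,0,0,0)])); cv2.imwrite("pics/scene.png",np.vstack([cv2.resize(t,(400,300)),cv2.resize(s,(400,300))]))
```

```text
top can rim (array([0.53107186, 0.25033394]), np.float64(0.04417681883362177), 195) mean z 0.11039527837454284
handle top 123 [ 0.56541021 -0.24565934  0.15532782] [ 0.54732285 -0.2660578   0.14499564] [ 0.5838266  -0.22798131  0.16081915] ((566.02587890625, -246.2513885498047), (23.754980087280273, 35.89458465576172), 41.84598159790039)
handle 166 ((566.0304565429688, -246.2372283935547), (23.940406799316406, 35.78349304199219), 42.217994689941406)
saucer (array([ 0.56681912, -0.24563192]), np.float64(0.05541644343136146), 259)
plate [0.05870714 0.00644001 0.08767293] 423
side can rim (array([0.52881814, 0.24849299]), np.float64(0.04406590257156161), 100) mean z 0.10952315074929375
handle top 102 [ 0.56323799 -0.25271962  0.15428901] [ 0.54641613 -0.27087094  0.14329712] [ 0.58262302 -0.23044144  0.15999779] ((564.8407592773438, -250.4904327392578), (24.785938262939453, 35.68634033203125), 39.39591979980469)
handle 259 ((564.006591796875, -250.1353759765625), (25.862747192382812, 37.05877685546875), 40.064964294433594)
saucer (array([ 0.56510981, -0.24658151]), np.float64(0.05499576232571253), 221)
plate [ 0.04733852 -0.04424763  0.08964826] 56
```

View pics/scene.png

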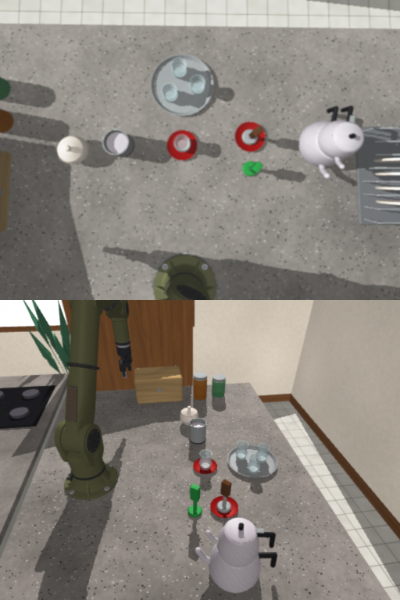

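View pics/crop.png

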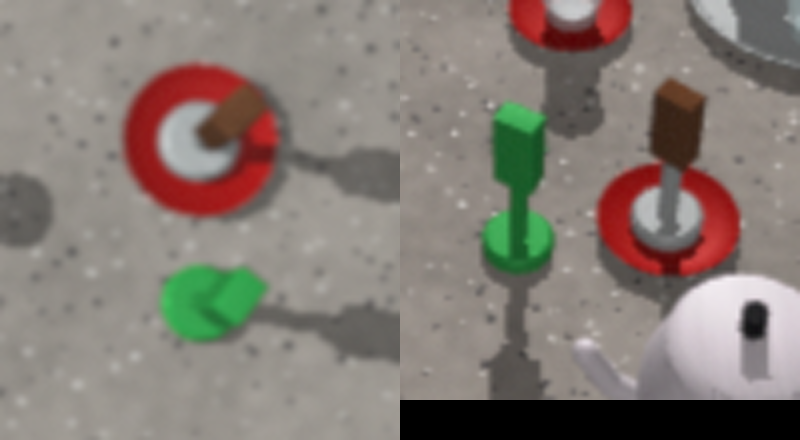

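The wooden tamper stands on the right-hand red saucer (top crop disc about (198,142), saucer (200,140)). The green look-alike is nearer the robot, the canister is on the left, and the glass sits between them. Next I'll grasp the tamper.

```bash
cat >> h.py <<'E'
from scipy.spatial.transform import Rotation as Ro
def down(yaw):  # tool y axis at yaw in the world xy plane, z down
    y=np.array([np.cos(yaw),np.sin(yaw),0]); z=np.array([0,0,-1.]); M=np.stack([np.cross(y,z),y,z],1)
    q=Ro.from_matrix(M).as_quat(); return q[[3,0,1,2]]
def st(tag=""):
    s=get_state(); print(tag,"t%.2f"%s["time"],"tcp",np.round(s["tcp_pos"],4),"F",np.round(s["contact_force"],1),"M",np.round(s["wrist_torque"],2),"w%.4f"%s["width"],"g%.0f"%s["gripper_force"],flush=True); return s
E
python3 - <<'E'
from h import *
T=np.array([.5655,-.2468])
q0=get_state()["qpos"]; best=None
for k in(0,1):
    q=down(np.deg2rad(41)+k*np.pi); j=ctrl.ik([*T,.25],q); j2=ctrl.ik([.530,.2494,.26],q)
    print(k,None if j is None else np.round(j,2),None if j2 is None else np.round(j2,2))
    if j is None or j2 is None: continue
    c=np.abs(j-q0).max()
    if best is None or c<best[0]: best=(c,q)
q=best[1]; np.save("q.npy",q)
ctrl.movep([.5,.1,.38],q); st("mid")
ctrl.movep([*T,.25],q); st("above")
p,d=vision.grab_frame("top"); cv2.imwrite("pics/above.png",p[80:280,220:420])
ctrl.movel([*T,.103],max_speed=.1); st("at")
p,d=vision.grab_frame("side"); cv2.imwrite("pics/at.png",cv2.resize(p[150:320,200:350],None,fx=4,fy=3.5))
E
```

```text
0 [-0.01  0.55  0.64  1.5  -0.34  1.21  1.41] [-0.46  0.42 -0.03  1.56  0.01  1.16  0.22]
1 [-0.21  0.72  1.15  1.5  -0.66  1.35 -1.44] [-1.11  0.65  1.15  1.57 -0.61  1.32 -2.3 ]
mid t2.90 tcp [0.4999 0.1009 0.3796] F [ 0.1  0.1 -1.1] M [-0.04 -0.04 -0.  ] w0.0853 g0
above t4.30 tcp [ 0.5663 -0.2453  0.2502] F [-0.1  0.9 -0.5] M [-0.01  0.02  0.02] w0.0854 g0
at t5.97 tcp [ 0.5658 -0.247   0.1036] F [0.6 0.4 0.4] M [-0.03 -0.02 -0.03] w0.0855 g0
```

View pics/at.png

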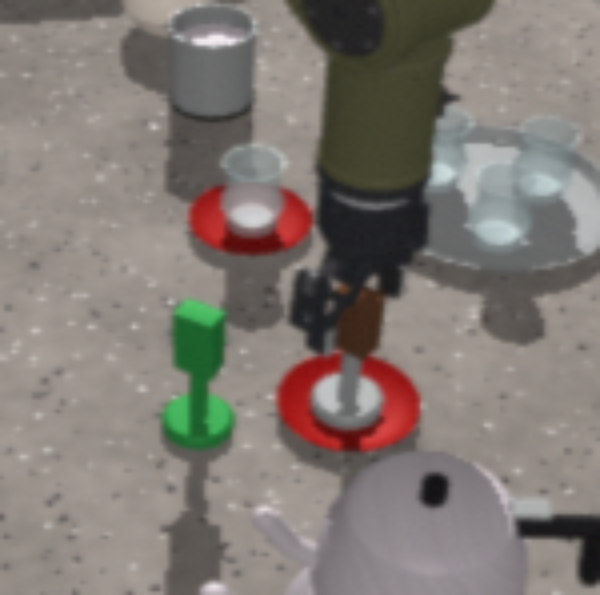

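The fingers straddle the wooden handle around (345,310) in the crop. I'll close, lift, then check the saucer and the way the tamper hangs.

Run:
```python
from h import *
ctrl.close_gripper(100); s=st("closed"); np.save("grasp.npy",s["tcp_pos"])
x,y,z=s["tcp_pos"]
ctrl.movel([x,y,z+.03],max_speed=.06); ctrl.movel([x,y,.262],max_speed=.12); st("lift")
for c in("top","side"):
    p,d=vision.grab_frame(c); cv2.imwrite(f"pics/l{c}.png",p); np.save(f"l{c}.npy",d)
    P,u,v=pts(c,d)
    S=P[(np.hypot(P[:,0]-.566,P[:,1]+.246)<.075)&(P[:,2]>.009)&(P[:,2]<.018)];S=S[np.hypot(S[:,0]-.566,S[:,1]+.246)>.048]
    A=np.c_[2*S[:,:2],np.ones(len(S))]; r=np.linalg.lstsq(A,(S[:,:2]**2).sum(1),rcond=None)[0]; print(c,"saucer",r[:2],len(S))
    D=P[(np.hypot(P[:,0]-.566,P[:,1]+.246)<.06)&(P[:,2]>.12)&(P[:,2]<.185)]
    print("disc",len(D),D.min(0),D.max(0))
    D=D[D[:,2]>.168]; 
    if len(D)>20: print("disc top plane",np.linalg.lstsq(np.c_[D[:,:2]-[.566,-.246],np.ones(len(D))],D[:,2],rcond=None)[0],len(D))
cv2.imwrite("pics/lift.png",cv2.resize(p[130:290,220:360],(700,600)))
```

```text
closed t6.61 tcp [ 0.5653 -0.2472  0.1032] F [-1.4 -1.4  1.8] M [-0.16  0.25  0.01] w0.0233 g98
lift t8.48 tcp [ 0.565  -0.2468  0.2611] F [ 0.2  0.  -4.4] M [ 0.   -0.01 -0.04] w0.0230 g98
top saucer [0. 0.] 0Traceback (most recent call last):
  File "<stdin>", line 11, in <module>
    return umr_minimum(a, axis, None, out, keepdims, initial, where)
ValueError: zero-size array to reduction operation minimum which has no identity
```

Run:
```python
from h import *
ctrl.movel([.530,.2494,.262],max_speed=.2); st("over")
def fit(S):
    A=np.c_[2*S[:,:2],np.ones(len(S))]; return np.linalg.lstsq(A,(S[:,:2]**2).sum(1),rcond=None)[0][:2],len(S)
for c in("top","side"):
    p,d=vision.grab_frame(c); cv2.imwrite(f"pics/o{c}.png",p); np.save(f"o{c}.npy",d)
    P,u,v=pts(c,d); r=np.hypot(P[:,0]-.566,P[:,1]+.246)
    print(c,"saucer",fit(P[(r<.075)&(r>.048)&(P[:,2]>.009)&(P[:,2]<.018)]))
r=np.hypot(P[:,0]-.53,P[:,1]-.2494); D=P[(r<.06)&(P[:,2]>.14)&(P[:,2]<.19)]
print("disc",len(D),D.min(0),D.max(0))
cv2.imwrite("pics/over.png",cv2.resize(p[90:210,200:310],(550,600),interpolation=cv2.INTER_CUBIC))
```

```text
over t11.18 tcp [0.5302 0.2485 0.2621] F [-0.1  0.4 -3.6] M [-0.    0.   -0.01] w0.0228 g98
top saucer (array([ 0.5672024 , -0.24675734]), 327)
side saucer (array([ 0.56579175, -0.24792177]), 253)
disc 117 [0.50084675 0.21533182 0.16590274] [0.55842373 0.27310584 0.1894089 ]
```

View pics/over.png

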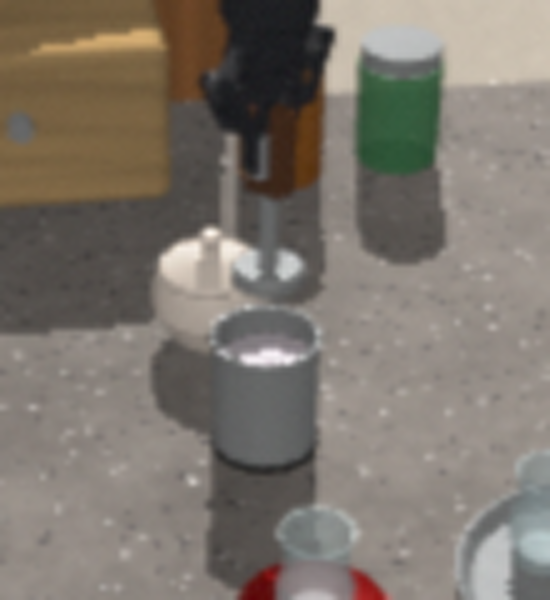

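The tamper hangs upright, with its disc at about (268,270) in the crop, centred over the canister. Next comes the guarded press.

```bash
cat > press.py <<'E'
from h import *
X,Y=.530,.2500
ctrl.movel([X,Y,.200],max_speed=.1); ctrl.pause(.2)
b=np.mean([get_state()["contact_force"][2] for _ in range(5)]); s=st(f"base {b:.1f}")
z=.200; t0=s["time"]; log=[]
while z>.138:
    z-= .002 if z>.1695 else .0005
    ctrl.movel([X,Y,z],max_speed=.03 if z>.1695 else .015)
    s=get_state(); f=s["contact_force"][2]-b; log.append((z,s["tcp_pos"][2],f,s["time"]))
    if f>13.5 or s["time"]>38: break
for l in log[::4]+log[-4:]: print(np.round(l,4))
st("stop"); ctrl.pause(.2); st("settled"); np.save("b.npy",[b,z])
E
python3 press.py
```

```text
base -3.3 t12.24 tcp [0.5304 0.25   0.2007] F [ 0.1 -0.1 -3.3] M [-0.01  0.03 -0.01] w0.0227 g98
[ 0.198   0.198  -0.2054 12.4917]
[ 0.19    0.1899  0.147  13.4917]
[ 0.182   0.1822  4.0908 14.4917]
[ 0.174   0.1739  4.0667 15.4917]
[ 0.1675  0.1676  6.5074 16.525 ]
[ 0.1655  0.1655  7.5443 17.525 ]
[ 0.1655  0.1655  7.5443 17.525 ]
[ 0.165   0.1653  9.9259 17.775 ]
[ 0.1645  0.1653 13.1558 18.025 ]
[ 0.164   0.1652 16.8086 18.275 ]
stop t18.27 tcp [0.5302 0.2499 0.1652] F [-0.8  0.2 13.5] M [ 0.04  0.2  -0.04] w0.0227 g100
settled t18.48 tcp [0.5302 0.2499 0.1652] F [-0.7 -0.  13.6] M [-0.04  0.14 -0.01] w0.0233 g100
```

Run:
```python
from h import *
b,z=np.load("b.npy"); X,Y=.530,.2500
def F(): return np.mean([get_state()["contact_force"][2] for _ in range(3)])-b
while F()<20 and z>.160:
    z-=.0002; ctrl.movel([X,Y,z],max_speed=.015)
st("20N")
for k in range(7): ctrl.pause(.2); print(round(F(),1),end=" ")
s=st("held")
p,d=vision.grab_frame("side"); cv2.imwrite("pics/pr.png",p)
x,y,zz=s["tcp_pos"]
ctrl.movel([X,Y,zz+.004],max_speed=.01); st("off")
ctrl.movel([X,Y,.262],max_speed=.08); st("up")
G=np.load("grasp.npy")
ctrl.movel([G[0],G[1],.262],max_speed=.2); st("over saucer")
P,d=vision.grab_frame("top"); np.save("ptop.npy",d); cv2.imwrite("pics/ptop.png",P)
Q,u,v=pts("top",d); r=np.hypot(Q[:,0]-.531,Q[:,1]-.2503); Q=Q[(r<.033)&(Q[:,2]<.1)&(Q[:,2]>.03)]
print("plate",np.linalg.lstsq(np.c_[Q[:,:2]-[.531,.2503],np.ones(len(Q))],Q[:,2],rcond=None)[0],np.median(Q[:,2]),len(Q))
```

```text
20N t18.98 tcp [0.5303 0.2498 0.1652] F [-1.7  0.2 17.3] M [-0.07  0.39 -0.02] w0.0233 g100
20.5 20.2 20.4 20.0 20.2 20.5 19.7 held t20.38 tcp [0.5302 0.2499 0.1652] F [-1.6 -0.2 16.4] M [-0.07  0.45  0.02] w0.0228 g100
off t21.13 tcp [0.5297 0.25   0.1688] F [-0.2  0.5 -3.7] M [ 0.01 -0.   -0.02] w0.0231 g97
up t22.44 tcp [0.5297 0.2501 0.2614] F [-0.1  0.  -4.3] M [ 0.03 -0.01 -0.01] w0.0227 g98
over saucer t25.08 tcp [ 0.5655 -0.2464  0.2619] F [ 0.1  0.3 -3.6] M [ 0.05 -0.02  0.03] w0.0227 g97
plate [ 0.00680922 -0.00985273  0.06901312] 0.06917578767664498 402
```

Run:
```python
from h import *
G=np.load("grasp.npy")
ctrl.movel([G[0],G[1],.135],max_speed=.1); s=st("hover")
p,d=vision.grab_frame("side"); np.save("hs.npy",d); cv2.imwrite("pics/hs.png",p)
P,u,v=pts("side",d); r=np.hypot(P[:,0]-.566,P[:,1]+.246)
S=P[(r<.075)&(r>.048)&(P[:,2]>.009)&(P[:,2]<.018)]
A=np.c_[2*S[:,:2],np.ones(len(S))]; sc=np.linalg.lstsq(A,(S[:,:2]**2).sum(1),rcond=None)[0][:2]
z0=s["tcp_pos"][2]-.097
col=p[v,u].astype(int); grey=(col.max(1)-col.min(1)<40)
D=P[(r<.045)&(P[:,2]>z0+.006)&(P[:,2]<z0+.022)&grey]
print("saucer",sc,"disc circ",cv2.minEnclosingCircle(D[:,:2].astype(np.float32)*1000),len(D), "pct", np.percentile(D,[2,98],axis=0))
i=vision.camera_info("side");K,R,t=np.array(i["mtx"]),np.array(i["R"]),np.array(i["t"])
im=cv2.resize(p[200:300,240:340],(600,600),interpolation=cv2.INTER_CUBIC)
def draw(c,z,rad,colr):
    a=np.linspace(0,2*np.pi,80); W=np.c_[c[0]+rad*np.cos(a),c[1]+rad*np.sin(a),z+0*a]@R.T+t; W=W@K.T; W=W[:,:2]/W[:,2:]
    cv2.polylines(im,[np.round((W-[240,200]+.5)*6).astype(np.int32)],True,colr,1)
draw(sc,.013,.060,(255,255,0))
off=np.array(sc)-[.5665,-.2473]  # side-camera bias
draw(s["tcp_pos"][:2]+off,z0+.014,.030,(0,255,0))
cv2.imwrite("pics/hover.png",im)
```

```text
hover t26.55 tcp [ 0.5656 -0.2475  0.1357] F [-0.4 -0.1 -3.7] M [ 0.06  0.03 -0.05] w0.0229 g97
saucer [ 0.56605839 -0.2475142 ] disc circ ((565.192626953125, -251.59278869628906), 30.288190841674805) 188 pct [[ 0.53924226 -0.27853329  0.04542537]
 [ 0.59145685 -0.22560737  0.057198  ]]
```

View pics/hover.png

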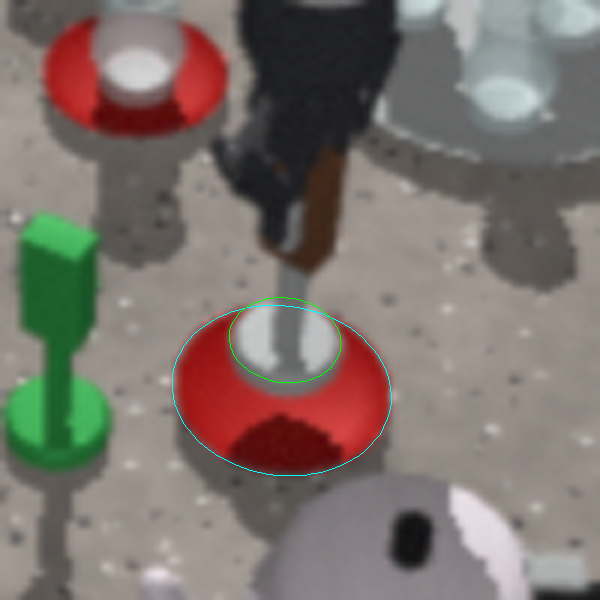

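Green circle (disc as predicted from the TCP) and cyan circle (saucer) both match the picture, so the tamper is over the saucer middle within about 1–2 mm. I'll lower it under guard and release.

Run:
```python
from h import *
X,Y=.5663,-.2467
ctrl.movel([X,Y,.108],max_speed=.05); ctrl.pause(.3)
b=np.mean([get_state()["contact_force"][2] for _ in range(5)]); st(f"base {b:.1f}")
z=.108
while z>.098:
    z-=.0004; ctrl.movel([X,Y,z],max_speed=.01)
    if np.mean([get_state()["contact_force"][2] for _ in range(3)])-b>3: break
ctrl.pause(.2); s=st(f"touch {z:.4f}")
ctrl.ungrasp(); st("open")
x,y,zz=s["tcp_pos"]; ctrl.movel([x,y,.27],max_speed=.08); st("up")
ctrl.movep([.45,.02,.36],np.load("q.npy")); ctrl.pause(.3); st("away")
for c in("top","side"):
    p,d=vision.grab_frame(c); cv2.imwrite(f"pics/{c}F.png",p)
    P,u,v=pts(c,d)
    for n in("tea_glass3","sugar_bowl"):
        for r in models.masks_of(c,n)[:1]:
            Q,_,_=pts(c,d,r["mask"]); print(c,n,round(r["p"],2),np.round(r["point"]),np.round(np.median(Q,0),3))
    r=np.hypot(P[:,0]-.566,P[:,1]+.246); S=P[(r<.075)&(r>.048)&(P[:,2]>.009)&(P[:,2]<.018)]
    A=np.c_[2*S[:,:2],np.ones(len(S))]; print(c,"saucer",np.linalg.lstsq(A,(S[:,:2]**2).sum(1),rcond=None)[0][:2])
    H=P[(r<.045)&(P[:,2]>.143)&(P[:,2]<.17)]; print("top",len(H),cv2.minAreaRect(H[:,:2].astype(np.float32)*1000),np.median(H[:,2]))
t=cv2.imread("pics/topF.png"); s=cv2.imread("pics/sideF.png")
cv2.imwrite("pics/fin.png",np.hstack([cv2.resize(t[130:230,270:370],(400,400)),cv2.resize(s[210:310,230:330],(400,400))]))
```

```text
base -3.5 t27.59 tcp [ 0.5664 -0.2468  0.1082] F [ 0.3  0.3 -3.5] M [-0.06  0.06  0.02] w0.0229 g97
touch 0.1028 t31.04 tcp [ 0.5664 -0.2469  0.1032] F [-0.9  0.6  3.7] M [ 0.28  0.29 -0.  ] w0.0231 g98
open t31.68 tcp [ 0.5663 -0.2467  0.1028] F [ 0.2 -0.1 -0. ] M [-0.    0.01 -0.  ] w0.0857 g0
up t33.92 tcp [ 0.5663 -0.2468  0.2697] F [-0.5 -0.2 -0.1] M [-0.01 -0.04  0.05] w0.0852 g0
away t35.38 tcp [0.4502 0.0194 0.3599] F [-0.8 -0.5 -0.6] M [ 0.05  0.01 -0.06] w0.0859 g0
top sugar_bowl 0.78 [ 94. 192.] [0.505 0.411 0.08 ]
top saucer [ 0.56723261 -0.24657227]
top 125 ((568.0863037109375, -246.87124633789062), (23.826644897460938, 36.85430908203125), 40.91818618774414) 0.15605832841623174
side tea_glass3 0.8 [262. 201.] [ 0.529 -0.002  0.064]
side sugar_bowl 0.87 [242. 144.] [0.495 0.395 0.076]
side saucer [ 0.56577758 -0.24748152]
top 107 ((566.4475708007812, -249.42755126953125), (26.975292205810547, 36.11418151855469), 38.97944641113281) 0.15563255258928307
```

View pics/fin.png

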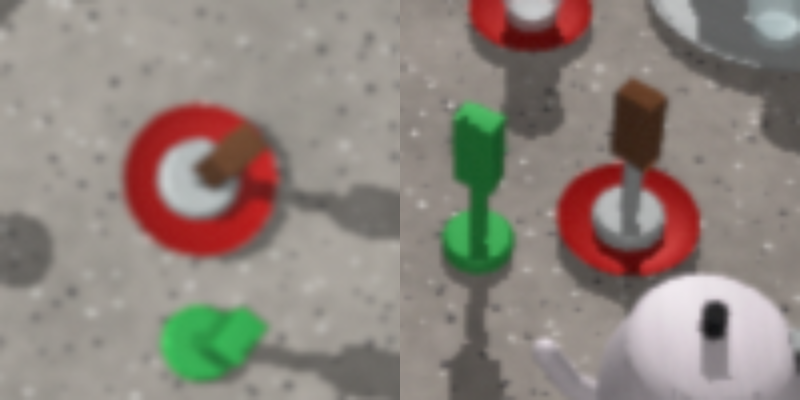

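The tamper stands upright in the middle of its saucer (disc (198,179) against saucer (200,180) in the crop). The bystanders have not moved.

```bash
python3 -c "
from h import *
print(ticket.close_job())"
```

```text
the job is handed in; nothing more can be done
None
```

I pressed the plate level onto the pack and held it at about 20 N for 1.4 s. The tamper is back upright in the middle of its red saucer, the sugar bowl and glass are undisturbed, and I handed the job in at about 36 s.

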